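# Locate a sample carrier against two dowels and an end stop

### The job

Fetch the sample carrier (the plate with the round capped cell) and set it down gently on the black base plate, clear of the two dowels and the stop screw. Feel its long edge home against both dowels, then slide it along them until its end meets the stop screw, and press until it bears firmly on all three at once: about 10 N towards the dowels and 5 N towards the stop, with never more than 15 N on any of the three. Let go and leave it lying flat and home on all three. Do not strike the light source or the detector, nor push the other things about.

Things in the scene. Friction and masses are not known exactly. Their poses are not given: they have to be found in the camera images.
- carrier: Sample carrier: loose aluminium plate 80 mm (its x) by 130 mm (its y) by 10 mm, a round black cell with a knurled aluminium cap upright in its middle; 0.30 to 0.50 kg. Origin: centre of the underside. It slides easily on the base plate and dowels (friction about 0.2). Starts flat on the bench, left or right of the base plate. Symmetric: either long edge may go to the dowels.
- cell (a point): Point on the axis of the carrier's cell, 30 mm above the plate's underside (half the total height); axes as the carrier. The cell is a cylinder of 36 mm diameter from 10 to 50 mm above the underside, its cap 30 mm diameter from 50 to 60 mm. Its two flat windows are on the +y and -y sides, so it is best pinched across x.
- nest: Fixed black base plate, 220 mm (x) by 310 mm (y) by 12 mm; origin: centre of its underside, on the bench; all the lengths below are in its frame. +x points away from the robot (turned by up to 0.25 rad), to the dowels; +y to the robot's left, to the stop. Light source at y 103 to 155, detector at y -120 to -155 mm, both on x = 0 and 70 mm high. The carrier goes between them, its y along this y.
- bar_mid (a point): Nominal middle between the two dowels, on the base plate's top at x = 45, y = 0 mm. Two steel dowels, 10 mm diameter, 16 mm high, stand at y = +36 and -36 mm in the front edge of a clamped aluminium bar (8 mm high, lying behind them). The bar was set by hand: the dowels really stand anywhere within 9 mm of x = 45 mm, side by side and square. Rigid. The long edge bears on their -x side.
- stop_mid (a point): Nominal tip of the stop screw, at x = 0, y = 65 mm, 7 mm above the base plate's top. The screw (10 mm round head facing -y) runs along y through a fixed steel block 14 mm high (y = 77 to 93 mm). It was set by hand: its tip is really anywhere within 7 mm of that y. Rigid. The carrier's short end bears on it.
- source: Light source, a level aluminium tube of 28 mm diameter on a short post, fixed on the base plate beyond the end stop; origin under its post, on the plate's top. Not to be touched.
- detector: Detector, a grey 34 mm box on a short post, fixed at the other end of the base plate; origin under its post, on the plate's top. Not to be touched.
- filter_carrier: Bystander: a like plate, 80 by 130 by 10 mm, but with a low square frame in place of the round cell (22 mm high in all), lying on the other side of the base plate; origin at the centre of its underside.
- vial_a: Bystander: small sample jar, 32 mm diameter, 66 mm high, black cap; origin at its underside.
- vial_b: Bystander: another such jar.
- vial_c: Bystander: another such jar.
- pot_a: Bystander: white pot with a yellow cap, 44 mm diameter, 42 mm high; origin at its underside.
- pot_b: Bystander: another such pot.
- syringe: Bystander: small needleless plastic syringe lying down, about 110 mm long, 12 mm high; origin under its middle.
- hex_key: Bystander: small L-shaped hex key, 80 mm long, 5 mm thick, lying on the base plate behind the dowel bar (x about +89 mm of the base plate).
Things that resemble listed ones, but are neither listed nor needed, are in the scene too. Of the things that look like the carrier, take the one that is farthest from the robot's base at the start.

How it is judged (in metres and radians):
On the way, in this order (a step that is already met when the one before it is completed fails the run):
1. the carrier is set down flat on the base plate, clear of the dowels and the stop (angle between cell's own z axis and vertical below 0.03 rad and z of cell in the frame of nest between 0.039 and 0.0442 m and contact force between carrier and nest above 0.5 N and contact force between carrier and dowel_left below 0.1 N and contact force between carrier and dowel_right below 0.1 N and contact force between carrier and stop_nose below 0.1 N and x of cell in the frame of nest between -0.06 and 0.008 m and y of cell in the frame of nest between -0.07 and 0.006 m), for 0.1 s.
2. its long edge is pushed against both dowels while its end is still clear of the stop (angle between cell's own z axis and vertical below 0.03 rad and z of cell in the frame of nest between 0.039 and 0.0442 m and contact force between carrier and dowel_left above 1 N and contact force between carrier and dowel_right above 1 N and contact force between carrier and stop_nose below 0.1 N), for 0.1 s.
3. it bears on both dowels and on the stop at once (at least 1 N on each dowel, 2 N on the stop) (angle between cell's own z axis and vertical below 0.03 rad and z of cell in the frame of nest between 0.039 and 0.0442 m and contact force between carrier and dowel_left above 1 N and contact force between carrier and dowel_right above 1 N and contact force between carrier and stop_nose above 2 N), for 0.2 s.
At the end, for the whole second after the job is handed in: The carrier lies flat on the base plate, at rest, its long edge within 1.5 mm of both dowels and its end within 1.5 mm of the stop screw's tip (angle between cell's own z axis and vertical below 0.03 rad and z of cell in the frame of nest between 0.039 and 0.0442 m and ((x of dowel_left in the frame of cell between 0.043 and 0.0465 m and x of dowel_right in the frame of cell between 0.043 and 0.0465 m and y of stop_nose in the frame of cell between 0.065 and 0.0685 m) or (x of dowel_left in the frame of cell between -0.0465 and -0.043 m and x of dowel_right in the frame of cell between -0.0465 and -0.043 m and y of stop_nose in the frame of cell between -0.0685 and -0.065 m)) and linear speed of carrier below 0.01 m/s); the robot touches nothing.
It fails at once if a dowel or the stop is loaded with more than 15 N (contact force between carrier and dowel_left above 15 N or contact force between carrier and dowel_right above 15 N or contact force between carrier and stop_nose above 15 N).
It fails at once if the carrier is dropped or rammed on the base plate (more than 60 N in all) (contact force between carrier and nest above 60 N).
It fails at once if the light source or the detector is struck (more than 3 N) (contact force between any of source, detector and anything else above 3 N).
It fails at once if a bystander is moved by more than 20 mm (distance of any of vial_a, vial_b, vial_c, pot_a, pot_b, syringe, hex_key, filter_carrier from where it was at the start of the episode above 0.02 m).
It also fails if it takes over 69 s, if anything falls off the work surface, if the arm or the gripper's body presses on something with over 40 N, if the wrist force passes 120 N, or if a joint passes its speed limit or range.

### The arm

A 7-joint arm with a two-finger parallel gripper is mounted at the origin on the work surface. World frame = base frame: x ahead of the robot, y to its left, z up, the work surface at z = 0. Lengths are in m, angles in degrees, forces in N, time in s.
With the tool pointing down it reaches from about 0.425 to 0.875 m from the base axis. Payload 4.7 kg.
Tool frame: the origin (TCP) lies at the very end of the fingers, on their centre line; the grasp point (between the pads) lies 19 mm behind it; z points along the fingers, y is the direction in which the jaws open and shut (so a half turn about z gives the same grasp; the last joint's range is limited). The gripper opens to 87 mm and grips with 3 to 60 N. Pads are 19 mm wide; open, the fingers measure 117 mm over their backs; the gripper's body (75 mm by 190 mm) begins 51 mm behind the grasp point.
Start: joints at [70.709, 18.392, -4.016, 83.108, 1.295, 78.541, -3.26], TCP at [0.223, -0.61, 0.223] pointing down, gripper open.
Joint ranges: [-163.93, 163.93], [-17.29, 119.83], [-79.2, 71.16], [3.27, 140.29], [-89.18, 269.18], [5.43, 117.66], [-154.24, 154.24]. Speed limits (degrees/s): [147.25, 147.25, 180, 180, 180, 180, 180].

### API

Orientations are given as [roll, pitch, yaw] about the fixed x, y, z axes, in that order (R = Rz(yaw) Ry(pitch) Rx(roll)).
In Python, from cell import * gives the robot as it stands.
- The arm moves only by the tool arm_command, never from a script. Its argument "targets" is a list that holds one entry, the list of rows, each a list of 7 numbers: the shift along the tool's x, y, z in m, then the turn, a rotation vector about the tool's x, y, z in degrees, then the gripper's target within -1 to 1 (shut at 1, half-way at 0, fully open at -1). In form: [[[tx, ty, tz, rx, ry, rz, claw], ...]]. A call has 1 to 10 rows; each row is the pose to reach, as a shift and turn from the pose commanded when the call began, along the tool's axes at that moment; what a row does not reach only later rows make up. A row lasts 1/10 s, in which the tool goes at most 50 mm and 8.59 degrees, less where a joint would pass 70% of its speed; a pose out of reach is approached as far as the arm can. A call with a gripper value outside its range is refused whole. The fingers move at their own pace and stop on an object; "newtons" is the grip in N (left out, the last holds). Time passes only in rows, so rows that repeat a pose let the fingers close. It gives the time, the measured TCP pose, the force and the opening at its end, in the units of the state.
- get_obs(): the state, without advancing time (a new reading comes with each control period).
- read_camera(name): name is "scene" or "top" or "wrist"; returns a dict with "img" (480x640x3 uint8, red, green, blue), "z_map" (480x640 float32, m along the optical axis (not along the pixel's ray), 0 where there is no reading), "K" (3x3 intrinsics, pixels), "origin" and "attitude" of the camera in the world. Camera axes: x right, y down, z forward; pixel columns grow to the right and rows downward; lengths in m; the calibration is good to about 2 mm. The wrist camera is an equidistant fisheye: a pixel r from the principal point sees the ray r / f radians off the axis. A picture is of the moment at which its call begins.
- sign_off(): hands the job in, once; it reports no verdict.
Trained networks look in the newest picture that a camera, given by its name, has taken for a name from the list of things; names that differ only in an ending like _2 or _b are one class to them, and where a whole thing is asked for, a point or a joint stands for the part that bears it (a point fixed in the world has none). Each returns a list of dicts, best first, with "conf" (0 to 1); they miss things now and then, are a little off and sometimes report something else, mostly with a low value. They report only what shows in the picture. A call takes as long as a camera call. They do not tell look-alikes from the thing itself.
- search_frame(thing, camera): "position" ([column, row] in pixels, amid what is visible of it).
The state is a dict: "time_s": time; "qpos": joint angles; "joint_velocities": joint speeds; "effort": joint torques, N m; "tool_pos": TCP position; "tool_rot": TCP orientation; "force": force on the tool from outside, world axes, zero at the start; "wrist_torque": the same for the moment, N m; "grip_width": finger opening in m.
Only numpy, scipy, OpenCV 4.12 (cv2) and the standard library are available. Lean on these libraries where they do the work, as an engineer would, in place of code of your own. Each camera call takes 0.05 s, during which the arm holds its last target.

## Working session

There is one attempt and no reset: what is moved stays moved. The work goes in short steps, Python scripts to look and compute and a tool call to move; the robot and the scene stay as the last step left them, time stands still between calls to the robot, and variables do not carry over. Pictures are saved under pics/ and viewed, and the job is handed in when it is done.

Besides the shell and the picture viewer there is one more tool, called after "Call:" by a JSON object that holds its "name" and its "arguments", one argument or row to a line. arm_command: Moves the arm, as the interface text tells. Its arguments: {"type":"object","properties":{"targets":{"type":"array","items":{"type":"array","items":{"type":"array","items":{"type":"number"}}}},"newtons":{"type":"number"}},"required":["targets"]}

```bash
ls; mkdir -p pics; python3 - <<'E'
from cell import *
import cv2,numpy as np
print(get_obs())
for n in ["scene","top","wrist"]:
    c=read_camera(n); cv2.imwrite(f"pics/{n}0.png",c["img"][:,:,::-1]); print(n,c["K"],c["origin"],c["attitude"])
    np.savez(f"{n}0.npz",**{k:np.array(v) for k,v in c.items()})
    for t in ["carrier","cell","nest","filter_carrier"]:
        print(t,[(d["position"],d["conf"]) for d in search_frame(t,n)])
E
```

```text
pics
{'time_s': 0.0, 'qpos': array([70.71085475, 18.44091394, -4.0151274 , 83.17282272,  1.29668858,
       78.5418397 , -3.25921359]), 'joint_velocities': array([ 0.05034201, -0.01352348,  0.07232647, -0.09044546, -0.02304204,
       -0.0326061 , -0.02323686]), 'effort': array([ 9.75880430e-04, -4.91290784e+01, -4.03595427e-01, -3.12524736e+01,
       -6.41063601e-02,  4.37052338e-02,  1.71541378e-04]), 'tool_pos': array([ 0.22309788, -0.6099343 ,  0.22145868]), 'tool_rot': array([-1.79889758e+02,  7.46603193e-03,  2.00995961e+01]), 'force': array([-0.42317447, -0.16166394, -0.51373446]), 'wrist_torque': array([-0.02238957,  0.0116893 , -0.00493068]), 'grip_width': 0.08688397581288274}
scene [[441.57983638   0.         319.85166385]
 [  0.         441.57983638 238.36184515]
 [  0.           0.           1.        ]] [1.12088522 0.22590383 0.59979081] [-1.29021267e+02 -6.76915351e-03  1.11215678e+02]
carrier [([265.8, 165.1], 0.75), ([313.6, 210.9], 0.67), ([183.2, 224.8], 0.64)]
cell [([315.1, 205.7], 0.89), ([267.0, 164.8], 0.66), ([186.0, 224.4], 0.57)]
nest [([313.8, 289.2], 0.7)]
filter_carrier [([505.7, 304.9], 0.64)]
top [[579.20168063   0.         316.31288541]
 [  0.         579.20168063 234.27900339]
 [  0.           0.           1.        ]] [0.37772814 0.00116749 1.1663371 ] [-173.02549495   -0.54192428  -89.30235806]
carrier [([357.7, 325.2], 0.97), ([476.8, 245.4], 0.93), ([452.9, 397.2], 0.78), ([208.5, 318.6], 0.32)]
cell [([357.5, 322.7], 0.94), ([450.6, 398.8], 0.82)]
nest []
filter_carrier [([142.0, 249.6], 0.78)]
wrist [[371.64829954   0.         317.53746839]
 [  0.         371.64829954 241.9047106 ]
 [  0.           0.           1.        ]] [ 0.28546896 -0.58739947  0.38521349] [ 1.65907689e+02  1.99106421e-02 -6.98953069e+01]
carrier [([9.2, 27.4], 0.65), ([58.9, 143.0], 0.57)]
cell [([7.7, 31.6], 0.86), ([59.2, 142.4], 0.77)]
nest []
filter_carrier []
```

View pics/top0.png

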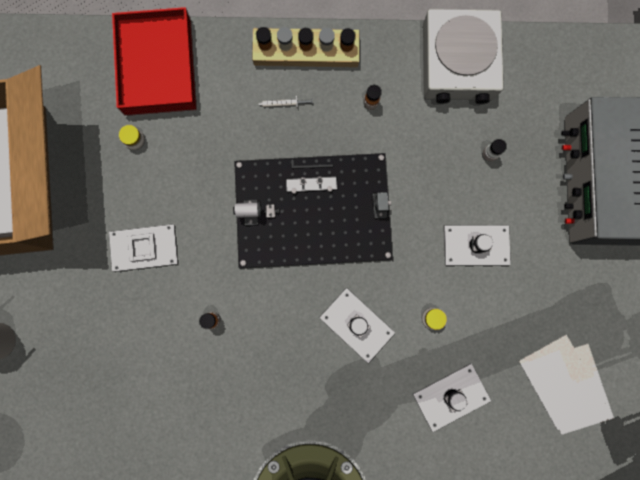

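View pics/scene0.png

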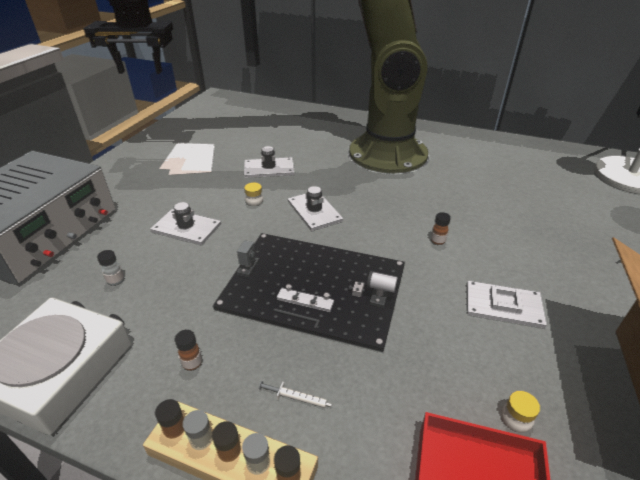

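View pics/wrist0.png

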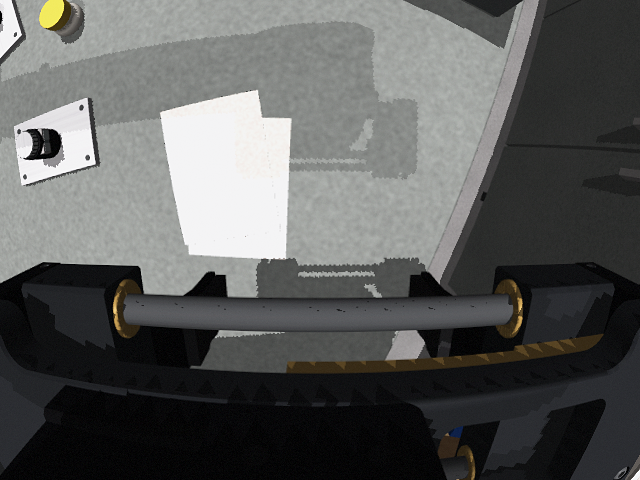

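Top view: round-cell look-alikes are at (477,245), (358,325) and (453,398); the base is near (310,480), and the square-framed filter carrier is at (142,249). The black base plate spans (235..392, 153..268). I'll measure all of them.

```bash
cat > h.py <<'E'
import numpy as np,cv2
from scipy.spatial.transform import Rotation as R
def load(n): return dict(np.load(n))
def bp(c,u,v,z=None,plane=None):
    u=np.asarray(u,float);v=np.asarray(v,float)
    K=c["K"];Rm=R.from_euler('xyz',c["attitude"],degrees=True).as_matrix()
    d=np.stack([(u-K[0,2])/K[0,0],(v-K[1,2])/K[1,1],np.ones_like(u)],-1)@Rm.T
    if plane is not None: s=(plane-c["origin"][2])/d[...,2]
    else: s=z
    return c["origin"]+d*np.asarray(s)[...,None]
def cloud(c):
    v,u=np.mgrid[:480,:640]; return bp(c,u,v,c["z_map"])
E
python3 - <<'E'
from h import *
for cam in ["top0","scene0"]:
    c=load(cam+".npz"); P=cloud(c); im=c["img"].astype(int)
    if cam=="top0":
        for (u,v) in [(477,245),(358,325),(453,398),(142,249)]:
            w=np.s_[v-45:v+45,u-50:u+50]
            m=(P[w][...,2]>0.004)&(P[w][...,2]<0.016)&(im[w].min(-1)>140)
            q=P[w][m]
            r=cv2.minAreaRect((q[:,:2]*1000).astype(np.float32)); print((u,v),r,"z",np.median(q[:,2]),"dist",np.hypot(*r[0]))
        w=np.s_[140:280,225:405]
        m=(im[w].max(-1)<60)&(P[w][...,2]>0.006)&(P[w][...,2]<.018)
        q=P[w][m]; print("nest",cv2.minAreaRect((q[:,:2]*1000).astype(np.float32)),np.median(q[:,2]))
    # ground check
    print(cam,np.median(P[350:380,240:280,2]) if cam=="top0" else np.median(P[420:440,330:380,2]))
c=load("top0.npz")
cv2.imwrite("pics/nestcrop.png",cv2.resize(c["img"][145:275,228:398,::-1],None,fx=4.5,fy=4.5,interpolation=cv2.INTER_CUBIC))
cv2.imwrite("pics/carcrop.png",cv2.resize(c["img"][205:285,425:525,::-1],None,fx=6,fy=6,interpolation=cv2.INTER_CUBIC))
c=load("scene0.npz")
cv2.imwrite("pics/nestcrop2.png",cv2.resize(c["img"][230:345,210:410,::-1],None,fx=4,fy=4,interpolation=cv2.INTER_CUBIC))
E
```

```text
(477, 245) ((503.17779541015625, -332.2803955078125), (79.76240539550781, 130.74855041503906), 0.7417042255401611) z 0.009454583175126707 dist 602.9910074227089
(358, 325) ((340.0619812011719, -90.34400939941406), (129.41207885742188, 79.87053680419922), 48.00563430786133) z 0.009274639587358635 dist 351.858197421671
(453, 398) ((202.68589782714844, -276.81890869140625), (80.56172180175781, 130.56236267089844), 27.47036361694336) z 0.00912152706075009 dist 343.08931983828694
(142, 249) ((488.4942321777344, 339.9268798828125), (80.0438461303711, 130.6365203857422), 7.368610382080078) z 0.009512415786461781 dist 595.1276321410209
nest ((569.4801025390625, -0.075439453125), (220.29541015625, 308.2460632324219), 3.869349241256714) 0.011459414940709012
top0 -0.0008741573505786082
scene0 -0.0006016800448754855
```

View pics/nestcrop.png

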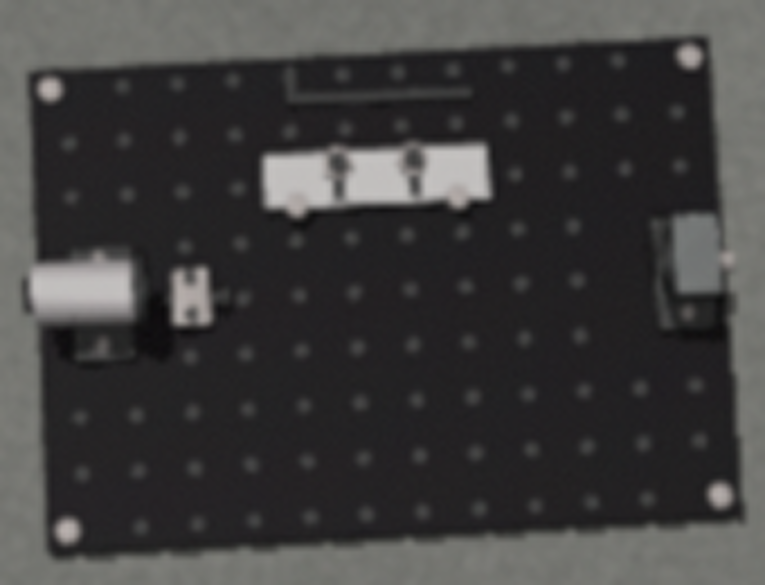

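View pics/carcrop.png

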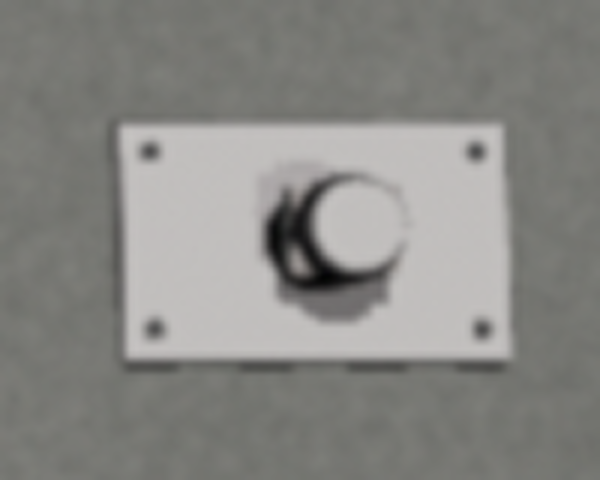

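View pics/nestcrop2.png

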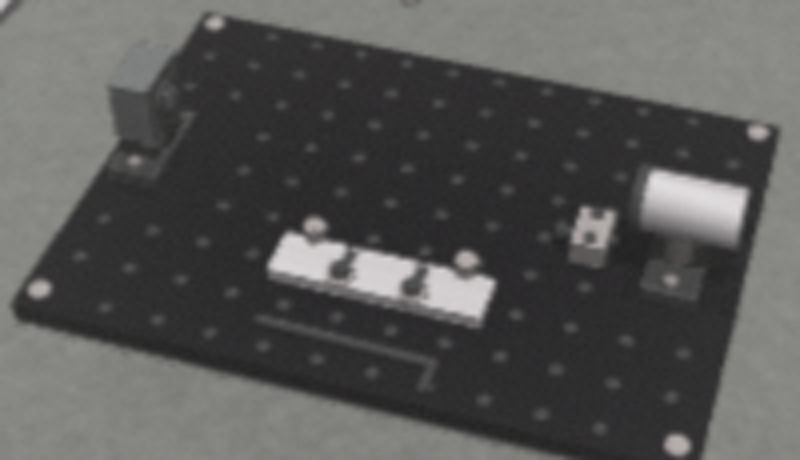

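Choice: the round-cell carrier at (477,245), world (0.503,-0.332), 0.60 m away. The other two are at 0.35 and 0.34 m. The crop shows a round cap and no square frame. Next I'll measure the dowels and stop, and work out the approach.

```bash
cat >> h.py <<'E'
def shift(pos,rot,tp,tyaw):
    R0=R.from_euler('xyz',rot,degrees=True); Rt=R.from_euler('xyz',[180,0,tyaw],degrees=True)
    return np.round(R0.inv().apply(np.array(tp)-pos),4),np.round((R0.inv()*Rt).as_rotvec(degrees=True),2)
NC=np.array([.5695,-.0001]);NY=3.87
def nest(p):
    a=np.deg2rad(NY);d=np.asarray(p)[...,:2]-NC
    return np.stack([d[...,0]*np.cos(a)+d[...,1]*np.sin(a),-d[...,0]*np.sin(a)+d[...,1]*np.cos(a)],-1)
def w(p):
    a=np.deg2rad(NY);return NC+np.array([p[0]*np.cos(a)-p[1]*np.sin(a),p[0]*np.sin(a)+p[1]*np.cos(a)])
E
python3 - <<'E'
from h import *
from cell import *
c=load("top0.npz")
f=lambda u,v,z:(nest(bp(c,228+u/4.5,145+v/4.5,plane=z))*1000).round(1)
print("dowL",f(297,205,.028),"dowR",f(458,197,.028),"stoptip",f(217,296,.019),"barcorners",f(264,207,.02),f(491,198,.02))
print("screws",[f(*p,.013) for p in [(49,90),(690,56),(67,530),(720,495)]])
o=get_obs(); print(shift(o["tool_pos"],o["tool_rot"],[.503,-.332,.15],90.8))
for n in ["source","detector"]:print(n,[(d["position"],d["conf"]) for d in search_frame(n,"top")])
E
```

```text
dowL [37.5 35.4] dowR [ 37.3 -36.2] stoptip [ 0.  73.2] barcorners [39.  50.3] [ 37.6 -51.3]
screws [array([ 99.3, 144.9]), array([  99.6, -145.8]), array([-100.1,  144.7]), array([-100.4, -145.3])]
(array([ 0.3583, -0.1654,  0.0726]), array([ 1.00e-02,  1.00e-02, -7.07e+01]))
source [([249.3, 211.8], 0.56)]
detector [([377.3, 203.3], 0.62)]
```

Call:
{"name": "arm_command", "arguments": {
  "targets": [
    [[0.03, -0.014, 0.0, 0, 0, -8, -1], [0.07, -0.033, 0.005, 0, 0, -16, -1], [0.11, -0.052, 0.01, 0, 0, -24, -1], [0.15, -0.07, 0.02, 0, 0, -32, -1], [0.19, -0.088, 0.03, 0, 0, -40, -1], [0.23, -0.106, 0.04, 0, 0, -48, -1], [0.27, -0.125, 0.05, 0, 0, -56, -1], [0.31, -0.143, 0.06, 0, 0, -64, -1], [0.34, -0.157, 0.07, 0, 0, -70.7, -1], [0.3583, -0.1654, 0.0726, 0, 0, -70.7, -1]]
  ]
}}

```text
time_s: 1.85
tool_pos: [0.5048, -0.3282, 0.1489]
tool_rot: [-180.0, -0.1, 91.2]
force: [-0.7, -0.2, 0.1]
grip_width: 0.0871
```

Call:
{"name": "arm_command", "arguments": {
  "targets": [
    [[0, 0, 0, 0, 0, 0, -1], [0, 0, 0, 0, 0, 0, -1], [0, 0, 0, 0, 0, 0, -1]]
  ]
}}

```text
time_s: 2.15
tool_pos: [0.5018, -0.3339, 0.1502]
tool_rot: [-180.0, 0.1, 90.6]
force: [0.3, 0.1, 0.1]
grip_width: 0.087
```

```bash
cat > look.py <<'E'
from cell import *
from h import *
import sys
def wr(name):
    c=read_camera("wrist"); cv2.imwrite(f"pics/{name}.png",c["img"][:,:,::-1]); np.savez(name+".npz",**{k:np.array(v) for k,v in c.items()})
    return c
E
python3 - <<'E'
from look import *
o=get_obs();print(o["time_s"],o["tool_pos"],o["tool_rot"],o["force"],o["grip_width"],o["qpos"].round(1))
c=wr("w1");print(c["origin"],c["attitude"])
E
```

```text
2.15 [ 0.50180623 -0.33394843  0.15020919] [-1.79971048e+02  7.62469723e-02  9.06458271e+01] [0.30703199 0.12314557 0.06675572] 0.0869770207948744 [ 51.6  16.9 -24.5  94.8   7.5  69.8  26.1]
[ 0.5012259  -0.26734131  0.31280615] [1.65861125e+02 4.07173569e-02 6.48590713e-01]
```

View pics/w1.png

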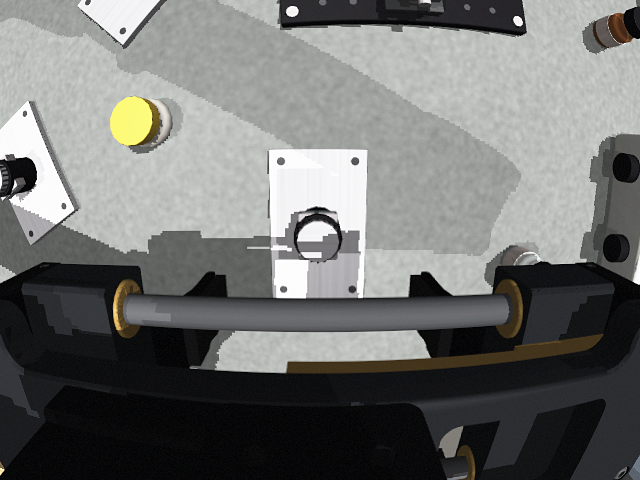

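The wrist view shows the carrier centred at column ~317, with corner holes at about (281,161), (355,161), (284,289), (353,289).

```bash
cat >> h.py <<'E'
def fe(c,u,v,plane):
    K=c["K"];Rm=R.from_euler('xyz',c["attitude"],degrees=True).as_matrix()
    a=np.stack([(np.asarray(u,float)-K[0,2])/K[0,0],(np.asarray(v,float)-K[1,2])/K[1,1]],-1);r=np.linalg.norm(a,axis=-1,keepdims=True)+1e-12
    d=np.concatenate([a/r*np.sin(r),np.cos(r)],-1)@Rm.T
    return c["origin"]+d*((plane-c["origin"][2])/d[...,2])[...,None]
E
python3 - <<'E'
from look import *
c=load("w1.npz");g=cv2.cvtColor(c["img"],cv2.COLOR_RGB2GRAY)
pts=[]
for u,v in [(281,161),(355,161),(284,289),(353,289)]:
    p=g[v-6:v+7,u-6:u+7].astype(float);m=np.clip(p.max()-p-60,0,None);y,x=np.mgrid[-6:7,-6:7]
    pts.append((u+(m*x).sum()/m.sum(),v+(m*y).sum()/m.sum()))
pts=np.array(pts);P=fe(c,pts[:,0],pts[:,1],.0095);print(pts.round(1),P.round(4),P.mean(0))
print(np.degrees(np.arctan2(*(P[1]-P[0])[[1,0]])),np.degrees(np.arctan2(*(P[3]-P[2])[[1,0]])),np.degrees(np.arctan2(-(P[0]-P[2])[0],(P[0]-P[2])[1])),np.degrees(np.arctan2(-(P[1]-P[3])[0],(P[1]-P[3])[1])))
o=get_obs();print(shift(o["tool_pos"],o["tool_rot"],[*P.mean(0)[:2],.015],90.65))
E
```

```text
[[280.4 160.9]
 [354.8 160.8]
 [283.1 288.9]
 [351.7 289.1]] [[ 0.4709 -0.2762  0.0095]
 [ 0.5313 -0.2755  0.0095]
 [ 0.4722 -0.3866  0.0095]
 [ 0.5323 -0.386   0.0095]] [ 0.50169742 -0.33106416  0.0095    ]
0.6871767071045103 0.5115792998389843 0.6285123175287652 0.5157729104956956
(array([ 0.0031, -0.    ,  0.1352]), array([-0.02,  0.07, -0.03]))
```

Call:
{"name": "arm_command", "arguments": {
  "targets": [
    [[0.002, 0, 0.02, 0, 0, 0, -1], [0.002, 0, 0.05, 0, 0, 0, -1], [0.002, 0, 0.08, 0, 0, 0, -1], [0.002, 0, 0.105, 0, 0, 0, -1], [0.002, 0, 0.12, 0, 0, 0, -1], [0.002, 0, 0.13, 0, 0, 0, -1], [0.002, 0, 0.135, 0, 0, 0, -1], [0.002, 0, 0.135, 0, 0, 0, -1], [0.002, 0, 0.135, 0, 0, 0, -1]]
  ]
}}

```text
time_s: 3.1
tool_pos: [0.5037, -0.3305, 0.016]
tool_rot: [179.9, 0.1, 90.8]
force: [0.3, -0.0, -0.1]
grip_width: 0.0873
```

Call:
{"name": "arm_command", "arguments": {
  "targets": [
    [[0, 0, 0, 0, 0, 0, 1], [0, 0, 0, 0, 0, 0, 1], [0, 0, 0, 0, 0, 0, 1], [0, 0, 0, 0, 0, 0, 1], [0, 0, 0, 0, 0, 0, 1], [0, 0, 0, 0, 0, 0, 1], [0, 0, 0, 0, 0, 0, 1], [0, 0, 0, 0, 0, 0, 1]]
  ],
  "newtons": 20
}}

```text
time_s: 3.9
tool_pos: [0.5026, -0.33, 0.0149]
tool_rot: [-180.0, -0.0, 90.8]
force: [-0.7, -0.2, -0.0]
grip_width: 0.0354
```

Call:
{"name": "arm_command", "arguments": {
  "targets": [
    [[0, 0, -0.005, 0, 0, 0, 1], [0, 0, -0.015, 0, 0, 0, 1], [0, 0, -0.03, 0, 0, 0, 1], [0, 0, -0.05, 0, 0, 0, 1], [0, 0, -0.075, 0, 0, 0, 1], [0, 0, -0.1, 0, 0, 0, 1], [0, 0, -0.12, 0, 0, 0, 1], [0, 0, -0.13, 0, 0, 0, 1], [0, 0, -0.135, 0, 0, 0, 1], [0, 0, -0.135, 0, 0, 0, 1]]
  ]
}}

```text
time_s: 4.9
tool_pos: [0.503, -0.33, 0.1504]
tool_rot: [180.0, 0.0, 90.8]
force: [-0.1, -0.0, -4.9]
grip_width: 0.0356
```

```bash
python3 - <<'E'
from look import *
o=get_obs();print(o["tool_pos"],o["tool_rot"],o["force"],o["wrist_torque"],o["grip_width"])
c=wr("w2"); 
print(w([-.022,-.015]),shift(o["tool_pos"],o["tool_rot"],[*w([-.022,-.015]),.15],93.87))
E
```

```text
[ 0.50303018 -0.32999352  0.15037022] [1.79976552e+02 3.00338040e-02 9.08061226e+01] [-1.18502566e-01 -1.50064484e-03 -4.91628333e+00] [-0.00170465 -0.1155936  -0.03699674] 0.03559715551435006
[ 0.54856256 -0.01655064] (array([3.128e-01, 4.990e-02, 2.000e-04]), array([ 0.02,  0.03, -3.06]))
```

View pics/w2.png

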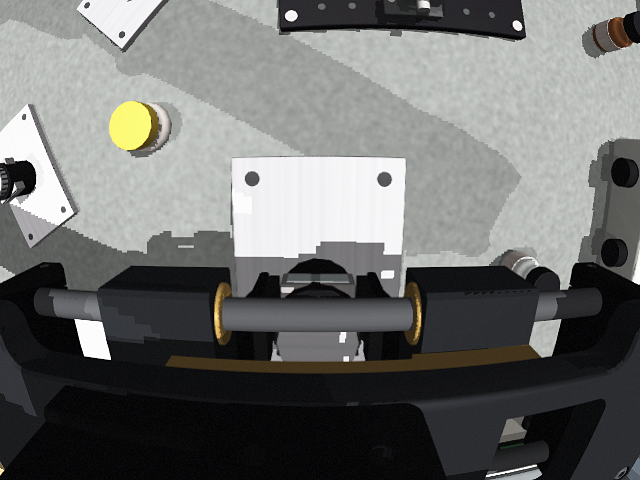

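```bash
python3 - <<'E'
from look import *
c=load("w2.npz")
for z in (.1404,.1454,.1504):
    P=fe(c,[252,384],[179,178.7],z);print(z,P.round(4),np.linalg.norm(P[0]-P[1]),np.degrees(np.arctan2(*(P[1]-P[0])[[1,0]])), P.mean(0)[:2]-[.503,-.330])
E
```

```text
0.1404 [[ 0.4716 -0.2769  0.1404]
 [ 0.5334 -0.2759  0.1404]] 0.061813550544726675 0.9446680037409598 [-0.00050113  0.05357254]
0.1454 [[ 0.4725 -0.2765  0.1454]
 [ 0.5325 -0.2756  0.1454]] 0.06002268730480642 0.9446680037409882 [-0.00051323  0.05394559]
0.1504 [[ 0.4734 -0.2762  0.1504]
 [ 0.5316 -0.2752  0.1504]] 0.05823182406488616 0.944668003741018 [-0.00052532  0.05431863]
```

Call:
{"name": "arm_command", "arguments": {
  "targets": [
    [[0.01, 0.002, 0, 0, 0, 0, 1], [0.035, 0.006, 0, 0, 0, -0.3, 1], [0.07, 0.011, 0, 0, 0, -0.7, 1], [0.11, 0.0175, 0, 0, 0, -1, 1], [0.15, 0.024, 0, 0, 0, -1.5, 1], [0.19, 0.03, 0, 0, 0, -2, 1], [0.23, 0.037, 0, 0, 0, -2.5, 1], [0.265, 0.042, 0, 0, 0, -2.8, 1], [0.29, 0.046, 0, 0, 0, -3, 1], [0.305, 0.0487, 0, 0, 0, -3.06, 1]]
  ]
}}

```text
time_s: 5.95
tool_pos: [0.5466, -0.0198, 0.1491]
tool_rot: [-179.9, -0.1, 94.1]
force: [0.1, -0.8, -4.2]
grip_width: 0.0356
```

Call:
{"name": "arm_command", "arguments": {
  "targets": [
    [[0.0075, 0.0012, 0, 0, 0, 0, 1], [0.0075, 0.0012, 0, 0, 0, 0, 1], [0.0075, 0.0012, 0, 0, 0, 0, 1], [0.0075, 0.0012, 0, 0, 0, 0, 1]]
  ]
}}

```text
time_s: 6.35
tool_pos: [0.5478, -0.0184, 0.1496]
tool_rot: [-180.0, 0.0, 93.7]
force: [-0.1, 0.3, -4.6]
grip_width: 0.0352
```

```bash
python3 - <<'E'
from look import *
o=get_obs();print(o["time_s"],o["tool_pos"],o["tool_rot"],o["force"],o["wrist_torque"],o["grip_width"])
c=wr("w3"); 
print("nest tcp",nest(o["tool_pos"]))
E
```

```text
6.35 [ 0.54783122 -0.01838391  0.14962467] [-1.79960650e+02  3.87208598e-02  9.37357188e+01] [-0.10382279  0.25595962 -4.55772796] [-0.01428668 -0.12732404 -0.03174876] 0.03516872828201144
nest tcp [-0.0228534  -0.01677973]
```

View pics/w3.png

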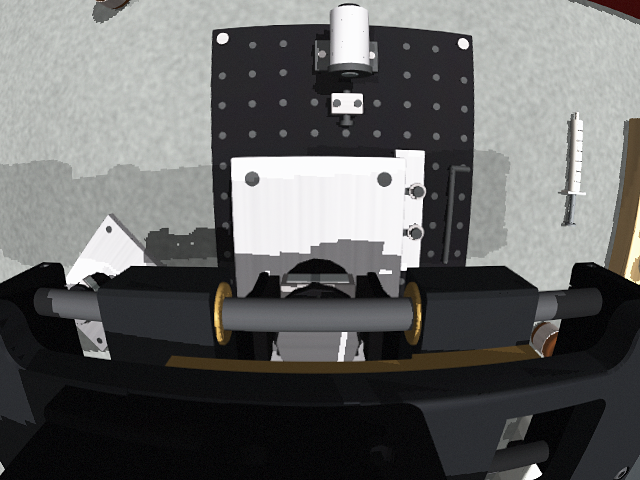

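```bash
python3 - <<'E'
from look import *
c=load("w3.npz")
P=fe(c,[222,463],[38,44],.013);print(nest(P),np.degrees(np.arctan2(*(P[1]-P[0])[[1,0]])))
print("stop tip",nest(fe(c,[346],[125],.019)),nest(fe(c,[346],[122],.019)))
cv2.imwrite("pics/w3c.png",cv2.resize(c["img"][0:250,200:480,::-1],None,fx=2.4,fy=2.4,interpolation=cv2.INTER_CUBIC))
E
```

```text
[[-0.10092312  0.1471484 ]
 [ 0.10016074  0.14640839]] 3.6591463348389426
stop tip [[-0.00054463  0.06992642]] [[-0.00054519  0.07231057]]
```

View pics/w3c.png

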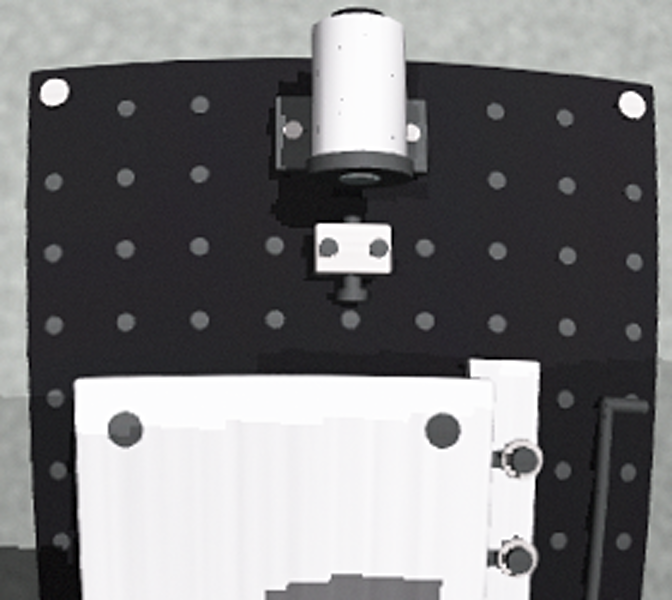

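Call:
{"name": "arm_command", "arguments": {
  "targets": [
    [[0, 0, 0.01, 0, 0, 0, 1], [0, 0, 0.03, 0, 0, 0, 1], [0, 0, 0.05, 0, 0, 0, 1], [0, 0, 0.07, 0, 0, 0, 1], [0, 0, 0.088, 0, 0, 0, 1], [0, 0, 0.1, 0, 0, 0, 1], [0, 0, 0.109, 0, 0, 0, 1], [0, 0, 0.115, 0, 0, 0, 1], [0, 0, 0.118, 0, 0, 0, 1], [0, 0, 0.119, 0, 0, 0, 1]]
  ]
}}

```text
time_s: 7.4
tool_pos: [0.5484, -0.0168, 0.0311]
tool_rot: [180.0, 0.0, 93.9]
force: [0.5, 0.1, -4.5]
grip_width: 0.0359
```

Call:
{"name": "arm_command", "arguments": {
  "targets": [
    [[0, 0, 0.0005, 0, 0, 0, 1], [0, 0, 0.001, 0, 0, 0, 1], [0, 0, 0.0015, 0, 0, 0, 1], [0, 0, 0.0015, 0, 0, 0, 1]]
  ]
}}

```text
time_s: 7.8
tool_pos: [0.5482, -0.0168, 0.0296]
tool_rot: [180.0, 0.0, 93.9]
force: [-1.0, 0.9, -4.6]
grip_width: 0.0353
```

Call:
{"name": "arm_command", "arguments": {
  "targets": [
    [[0, 0, 0.0005, 0, 0, 0, 1], [0, 0, 0.001, 0, 0, 0, 1], [0, 0, 0.0015, 0, 0, 0, 1], [0, 0, 0.0015, 0, 0, 0, 1]]
  ]
}}

```text
time_s: 8.2
tool_pos: [0.548, -0.0168, 0.0278]
tool_rot: [-180.0, 0.0, 93.9]
force: [0.3, -0.0, -4.3]
grip_width: 0.0352
```

Call:
{"name": "arm_command", "arguments": {
  "targets": [
    [[0, 0, 0.0005, 0, 0, 0, 1], [0, 0, 0.0005, 0, 0, 0, 1], [0, 0, 0.0005, 0, 0, 0, 1]]
  ]
}}

```text
time_s: 8.5
tool_pos: [0.5481, -0.0168, 0.0274]
tool_rot: [-180.0, 0.0, 93.9]
force: [0.1, -0.1, -5.1]
grip_width: 0.0354
```

Call:
{"name": "arm_command", "arguments": {
  "targets": [
    [[0, 0, 0.0005, 0, 0, 0, 1], [0, 0, 0.0005, 0, 0, 0, 1], [0, 0, 0.0005, 0, 0, 0, 1]]
  ]
}}

```text
time_s: 8.8
tool_pos: [0.5481, -0.0168, 0.0269]
tool_rot: [180.0, 0.0, 93.9]
force: [-0.3, -0.1, -4.3]
grip_width: 0.036
```

Call:
{"name": "arm_command", "arguments": {
  "targets": [
    [[0, 0, 0.0005, 0, 0, 0, 1], [0, 0, 0.0005, 0, 0, 0, 1], [0, 0, 0.0005, 0, 0, 0, 1]]
  ]
}}

```text
time_s: 9.1
tool_pos: [0.5483, -0.0168, 0.0269]
tool_rot: [180.0, 0.0, 93.9]
force: [-1.0, -0.2, 0.5]
grip_width: 0.0353
```

Call:
{"name": "arm_command", "arguments": {
  "targets": [
    [[0, 0, 0.0005, 0, 0, 0, 1], [0, 0, 0.0005, 0, 0, 0, 1], [0, 0, 0.0005, 0, 0, 0, 1]]
  ]
}}

```text
time_s: 9.4
tool_pos: [0.5486, -0.0168, 0.0268]
tool_rot: [180.0, 0.0, 93.9]
force: [-2.6, -0.2, 4.6]
grip_width: 0.0355
```

Call:
{"name": "arm_command", "arguments": {
  "targets": [
    [[0, 0, -0.0005, 0, 0, 0, 1], [0, 0, -0.0005, 0, 0, 0, 0.0], [0, 0, -0.0005, 0, 0, 0, 0.0], [0, 0, -0.0005, 0, 0, 0, 0.0], [0, 0, -0.0005, 0, 0, 0, 0.0]]
  ]
}}

```text
time_s: 9.9
tool_pos: [0.5482, -0.0168, 0.0263]
tool_rot: [180.0, -0.0, 93.9]
force: [-0.6, 0.4, 0.3]
grip_width: 0.0434
```

```bash
python3 - <<'E'
from look import *
for i in range(4):
    c=wr("w4"); o=get_obs();print(o["time_s"],o["tool_pos"].round(4),o["tool_rot"].round(2),o["force"].round(2),o["wrist_torque"].round(3),o["grip_width"],nest(o["tool_pos"]))
c=read_camera("top");np.savez("top1.npz",**{k:np.array(v) for k,v in c.items()})
cv2.imwrite("pics/w4c.png",c["img"][:,:,::-1])
E
```

```text
9.95 [ 0.5482 -0.0168  0.0264] [179.99   0.    93.86] [-0.75  0.14  0.43] [-0.073 -0.09   0.021] 0.04329319973887891 [-0.02241325 -0.01518621]
10.0 [ 0.5481 -0.0168  0.0264] [180.     0.    93.86] [-0.35 -0.13 -0.78] [-0.015 -0.074  0.004] 0.04285219867371043 [-0.02245701 -0.01519417]
10.05 [ 0.5481 -0.0168  0.0264] [-180.      0.     93.86] [ 0.29 -0.19 -0.09] [-0.03  -0.044 -0.001] 0.0434699858886879 [-0.02246995 -0.01518686]
10.1 [ 0.5481 -0.0168  0.0264] [-180.      0.     93.86] [0.25 0.2  0.46] [ 0.022 -0.163 -0.012] 0.04372627048971824 [-0.02249767 -0.01519757]
```

View pics/w4.png

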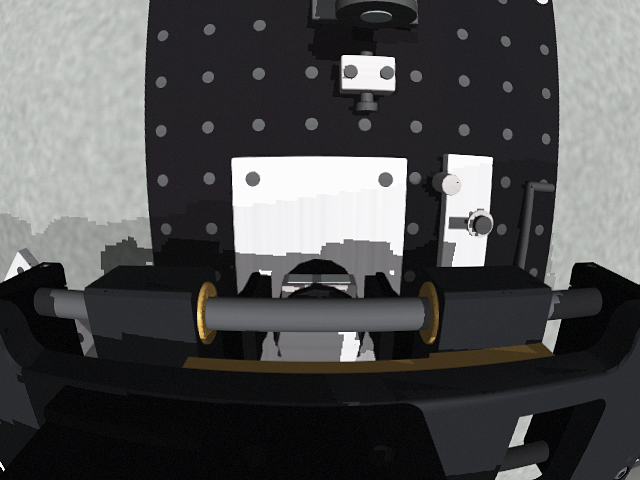

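The carrier lies flat on the base plate, clear of everything. Carrier holes are at (253,179) and (386,179), the left dowel at about (448,184) and the screw tip at about (366,110). Measuring the gaps:

```bash
python3 - <<'E'
from look import *
c=load("w4.npz")
P=fe(c,[253,386],[179,179.2],.022);n=nest(P);print("holes",n,"yaw",np.degrees(np.arctan2(*(P[1]-P[0])[[1,0]])))
print("stop tip",nest(fe(c,[366],[111],.019)),"dowel top",nest(fe(c,[452],[184.5],.028)))
H=fe(c,[161,208,258,312,365],[130.5,127,125,124,124.5],.012);q=np.polyfit(H[:,0],H[:,1],1);print("hole row yaw",np.degrees(np.arctan(q[0])),nest(H))
cv2.imwrite("pics/w4z.png",cv2.resize(c["img"][40:240,220:500,::-1],None,fx=2.8,fy=2.8,interpolation=cv2.INTER_CUBIC))
E
```

```text
holes [[-0.05165494  0.03872859]
 [ 0.00864284  0.03866951]] yaw 3.8138664513782063
stop tip [[-0.00044973  0.0697516 ]] dowel top [[0.03846547 0.03764103]]
hole row yaw 3.7552489558727666 [[-1.00517300e-01  6.41450618e-02]
 [-7.53704892e-02  6.41098656e-02]
 [-5.06131129e-02  6.39221286e-02]
 [-2.50152536e-02  6.39282362e-02]
 [-5.97810160e-06  6.39835749e-02]]
```

View pics/w4z.png

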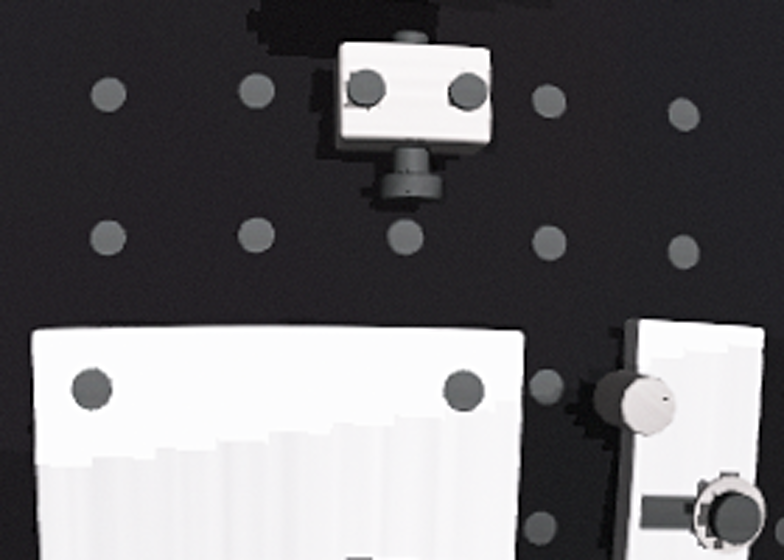

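Call:
{"name": "arm_command", "arguments": {
  "targets": [
    [[0, 0, 0, 0, 0, 0, 1], [0, 0, 0, 0, 0, 0, 1], [0, 0, 0, 0, 0, 0, 1], [0, 0, 0, 0, 0, 0, 1], [0, 0, 0, 0, 0, 0, 1]]
  ],
  "newtons": 20
}}

```text
time_s: 10.65
tool_pos: [0.5482, -0.0168, 0.0264]
tool_rot: [180.0, 0.0, 93.9]
force: [-0.1, -0.1, 1.0]
grip_width: 0.0357
```

Call:
{"name": "arm_command", "arguments": {
  "targets": [
    [[0, 0.001, 0, 0, 0, 0, 1], [0, 0.002, 0, 0, 0, 0, 1], [0, 0.003, 0, 0, 0, 0, 1], [0, 0.004, 0, 0, 0, 0, 1], [0, 0.005, 0, 0, 0, 0, 1], [0, 0.006, 0, 0, 0, 0, 1], [0, 0.007, 0, 0, 0, 0, 1], [0, 0.008, 0, 0, 0, 0, 1], [0, 0.009, 0, 0, 0, 0, 1], [0, 0.009, 0, 0, 0, 0, 1]]
  ]
}}

```text
time_s: 11.65
tool_pos: [0.5573, -0.0162, 0.0264]
tool_rot: [180.0, 0.0, 93.9]
force: [-1.0, -0.4, 1.0]
grip_width: 0.0351
```

```bash
cat > st.py <<'E'
from look import *
F=[];T=[];Z=[]
import sys
n=int(sys.argv[1]) if len(sys.argv)>1 else 4
for i in range(n):
    read_camera("wrist");o=get_obs();F.append(o["force"]);T.append(o["wrist_torque"]);Z.append(o["tool_pos"])
a=np.deg2rad(3.76);f=np.mean(F,0);t=np.mean(T,0)
print("t",o["time_s"],"Fnest x,y,z",(f[0]*np.cos(a)+f[1]*np.sin(a)).round(2),(-f[0]*np.sin(a)+f[1]*np.cos(a)).round(2),f[2].round(2),"Tq nest",(t[0]*np.cos(a)+t[1]*np.sin(a)).round(3),(-t[0]*np.sin(a)+t[1]*np.cos(a)).round(3),t[2].round(3),"sd",np.std(F,0).round(2),"tcp nest mm",(nest(np.mean(Z,0))*1000).round(2),"z",np.mean(Z,0)[2].round(4),o["tool_rot"].round(2),o["grip_width"].round(4))
E
python3 st.py
```

```text
Traceback (most recent call last):
  File "st.py", line 8, in <module>
    print("t",o["time_s"],"Fnest x,y,z",(f[0]*np.cos(a)+f[1]*np.sin(a)).round(2),(-f[0]*np.sin(a)+f[1]*np.cos(a)).round(2),f[2].round(2),"Tq nest",(t[0]*np.cos(a)+t[1]*np.sin(a)).round(3),(-t[0]*np.sin(a)+t[1]*np.cos(a)).round(3),t[2].round(3),"sd",np.std(F,0).round(2),"tcp nest mm",(nest(np.mean(Z,0))*1000).round(2),"z",np.mean(Z,0)[2].round(4),o["tool_rot"].round(2),o["grip_width"].round(4))
                                                                                                                                                                                                                                                                                                                                                                                   ^^^^^^^^^^^^^^^^^^^^^
AttributeError: 'float' object has no attribute 'round'
```

```bash
sed -i 's/o\["grip_width"\].round(4)/round(o["grip_width"],4)/' st.py; python3 st.py
```

```text
t 12.05 Fnest x,y,z 0.24 0.06 -0.1 Tq nest -0.007 -0.127 0.025 sd [0.6  0.42 0.42] tcp nest mm [-13.23 -15.21] z 0.0264 [179.97   0.    93.86] 0.0354
```

Call:
{"name": "arm_command", "arguments": {
  "targets": [
    [[0, 0.0005, 0, 0, 0, 0, 1], [0, 0.001, 0, 0, 0, 0, 1], [0, 0.0015, 0, 0, 0, 0, 1], [0, 0.002, 0, 0, 0, 0, 1], [0, 0.0025, 0, 0, 0, 0, 1], [0, 0.003, 0, 0, 0, 0, 1]]
  ]
}}

```text
time_s: 12.65
tool_pos: [0.56, -0.016, 0.0264]
tool_rot: [-180.0, 0.0, 93.9]
force: [-1.8, 0.2, 1.5]
grip_width: 0.0356
```

```bash
python3 st.py
```

```text
t 12.85 Fnest x,y,z -0.98 0.25 2.14 Tq nest -0.059 0.193 -0.006 sd [0.29 0.4  0.4 ] tcp nest mm [-10.4  -15.22] z 0.0264 [1.7999e+02 1.0000e-02 9.3860e+01] 0.0352
```

Call:
{"name": "arm_command", "arguments": {
  "targets": [
    [[0, 0.0003, 0, 0, 0, 0, 1], [0, 0.0006, 0, 0, 0, 0, 1], [0, 0.0009, 0, 0, 0, 0, 1], [0, 0.0009, 0, 0, 0, 0, 1]]
  ]
}}

```text
time_s: 13.25
tool_pos: [0.561, -0.0159, 0.0264]
tool_rot: [180.0, 0.0, 93.9]
force: [-1.1, -0.4, 1.7]
grip_width: 0.0355
```

```bash
python3 st.py
```

```text
t 13.45 Fnest x,y,z -1.31 0.59 2.31 Tq nest -0.053 0.214 -0.004 sd [0.07 0.57 0.42] tcp nest mm [ -9.55 -15.2 ] z 0.0264 [1.7999e+02 1.0000e-02 9.3860e+01] 0.0352
```

Call:
{"name": "arm_command", "arguments": {
  "targets": [
    [[0, 0.0003, 0, 0, 0, 0, 1], [0, 0.0006, 0, 0, 0, 0, 1], [0, 0.0006, 0, 0, 0, 0, 1]]
  ]
}}

```text
time_s: 13.75
tool_pos: [0.5616, -0.0159, 0.0264]
tool_rot: [180.0, 0.0, 93.9]
force: [-1.1, -0.2, 1.9]
grip_width: 0.0351
```

```bash
python3 st.py
```

```text
t 13.95 Fnest x,y,z -1.53 -0.25 2.18 Tq nest -0.014 0.259 0.004 sd [0.38 0.29 0.48] tcp nest mm [ -8.94 -15.21] z 0.0264 [179.99   0.    93.86] 0.0355
```

Call:
{"name": "arm_command", "arguments": {
  "targets": [
    [[0, 0.0003, 0, 0, 0, 0, 1], [0, 0.0006, 0, 0, 0, 0, 1], [0, 0.0006, 0, 0, 0, 0, 1]]
  ]
}}

```text
time_s: 14.25
tool_pos: [0.5622, -0.0158, 0.0264]
tool_rot: [180.0, 0.0, 93.9]
force: [-0.9, 0.9, 2.5]
grip_width: 0.0356
```

```bash
python3 st.py 3
```

```text
t 14.4 Fnest x,y,z -1.49 -0.12 2.63 Tq nest -0.017 0.227 -0.039 sd [0.8  0.68 0.19] tcp nest mm [ -8.35 -15.18] z 0.0264 [1.800e+02 1.000e-02 9.386e+01] 0.0355
```

Call:
{"name": "arm_command", "arguments": {
  "targets": [
    [[0, 0.0003, 0, 0, 0, 0, 1], [0, 0.0003, 0, 0, 0, 0, 1]]
  ]
}}

```text
time_s: 14.6
tool_pos: [0.5625, -0.0158, 0.0264]
tool_rot: [180.0, 0.0, 93.9]
force: [-1.0, -0.2, 2.0]
grip_width: 0.0351
```

```bash
python3 st.py 3
```

```text
t 14.75 Fnest x,y,z -1.51 0.03 2.42 Tq nest -0.002 0.237 -0.0 sd [0.18 0.16 0.26] tcp nest mm [ -8.07 -15.21] z 0.0264 [-180.      0.     93.86] 0.0356
```

Call:
{"name": "arm_command", "arguments": {
  "targets": [
    [[0, 0.0003, 0, 0, 0, 0, 1], [0, 0.0003, 0, 0, 0, 0, 1]]
  ]
}}

```text
time_s: 14.95
tool_pos: [0.5628, -0.0158, 0.0264]
tool_rot: [-180.0, 0.0, 93.9]
force: [-1.1, -0.3, 2.6]
grip_width: 0.0357
```

```bash
python3 st.py 3
```

```text
t 15.1 Fnest x,y,z -1.87 -0.04 2.77 Tq nest -0.04 0.237 -0.042 sd [0.21 0.18 0.03] tcp nest mm [ -7.77 -15.22] z 0.0264 [1.800e+02 1.000e-02 9.386e+01] 0.0354
```

Call:
{"name": "arm_command", "arguments": {
  "targets": [
    [[0, 0.0003, 0, 0, 0, 0, 1], [0, 0.0003, 0, 0, 0, 0, 1]]
  ]
}}

```text
time_s: 15.3
tool_pos: [0.5631, -0.0158, 0.0264]
tool_rot: [180.0, 0.0, 93.9]
force: [-0.5, 0.1, 2.7]
grip_width: 0.0355
```

```bash
python3 st.py 3
```

```text
t 15.45 Fnest x,y,z -1.91 -0.2 2.82 Tq nest -0.005 0.259 0.024 sd [0.3  0.26 0.34] tcp nest mm [ -7.45 -15.21] z 0.0264 [1.7999e+02 1.0000e-02 9.3860e+01] 0.0353
```

Call:
{"name": "arm_command", "arguments": {
  "targets": [
    [[0, 0.0003, 0, 0, 0, 0, 1], [0, 0.0003, 0, 0, 0, 0, 1]]
  ]
}}

```text
time_s: 15.65
tool_pos: [0.5634, -0.0157, 0.0264]
tool_rot: [180.0, 0.0, 93.9]
force: [-2.2, 0.3, 2.5]
grip_width: 0.0353
```

```bash
python3 st.py 3
```

```text
t 15.8 Fnest x,y,z -1.22 0.15 2.03 Tq nest -0.019 0.215 -0.024 sd [0.09 0.15 0.26] tcp nest mm [ -7.16 -15.22] z 0.0264 [1.800e+02 1.000e-02 9.386e+01] 0.0354
```

Call:
{"name": "arm_command", "arguments": {
  "targets": [
    [[0, 0.0003, 0, 0, 0, 0, 1], [0, 0.0003, 0, 0, 0, 0, 1]]
  ]
}}

```text
time_s: 16.0
tool_pos: [0.5636, -0.0157, 0.0264]
tool_rot: [-180.0, 0.0, 93.9]
force: [-2.5, 0.5, 3.0]
grip_width: 0.0354
```

```bash
python3 st.py 3
```

```text
t 16.15 Fnest x,y,z -1.89 -0.29 3.09 Tq nest -0.014 0.368 -0.006 sd [0.06 0.34 0.12] tcp nest mm [ -6.99 -15.22] z 0.0264 [-1.7999e+02  1.0000e-02  9.3860e+01] 0.0355
```

Call:
{"name": "arm_command", "arguments": {
  "targets": [
    [[0, 0.0002, 0, 0, 0, 0, 1], [0, 0.0002, 0, 0, 0, 0, 1]]
  ]
}}

```text
time_s: 16.35
tool_pos: [0.5636, -0.0158, 0.0264]
tool_rot: [-180.0, 0.0, 93.9]
force: [-2.9, 0.1, 3.8]
grip_width: 0.0357
```

```bash
python3 st.py 3
```

```text
t 16.5 Fnest x,y,z -3.45 -0.07 4.1 Tq nest -0.024 0.593 0.042 sd [0.75 0.36 0.23] tcp nest mm [ -6.93 -15.2 ] z 0.0264 [-1.7997e+02  1.0000e-02  9.3860e+01] 0.0357
```

Call:
{"name": "arm_command", "arguments": {
  "targets": [
    [[0, 0.0002, 0, 0, 0, 0, 1], [0, 0.0002, 0, 0, 0, 0, 1]]
  ]
}}

```text
time_s: 16.7
tool_pos: [0.5637, -0.0158, 0.0264]
tool_rot: [-180.0, 0.0, 93.9]
force: [-3.0, -0.9, 4.7]
grip_width: 0.0355
```

```bash
python3 st.py 3
```

```text
t 16.85 Fnest x,y,z -3.47 -0.73 4.78 Tq nest -0.033 0.79 0.043 sd [0.34 0.48 0.18] tcp nest mm [ -6.82 -15.25] z 0.0264 [-1.7995e+02  1.0000e-02  9.3870e+01] 0.0356
```

Call:
{"name": "arm_command", "arguments": {
  "targets": [
    [[0, 0.0002, 0, 0, 0, 0, 1], [0, 0.0004, 0, 0, 0, 0, 1], [0, 0.0004, 0, 0, 0, 0, 1]]
  ]
}}

```text
time_s: 17.15
tool_pos: [0.5637, -0.0158, 0.0264]
tool_rot: [-179.9, 0.0, 93.9]
force: [-5.5, -0.1, 6.8]
grip_width: 0.0351
```

```bash
python3 st.py 4
```

```text
t 17.35 Fnest x,y,z -4.77 0.18 6.14 Tq nest -0.039 0.989 0.056 sd [0.06 0.65 0.68] tcp nest mm [ -6.79 -15.26] z 0.0264 [-1.7991e+02  2.0000e-02  9.3870e+01] 0.0356
```

Call:
{"name": "arm_command", "arguments": {
  "targets": [
    [[0.0005, 0, 0, 0, 0, 0, 1], [0.001, 0, 0, 0, 0, 0, 1], [0.002, 0, 0, 0, 0, 0, 1], [0.003, 0, 0, 0, 0, 0, 1], [0.004, 0, 0, 0, 0, 0, 1], [0.005, 0, 0, 0, 0, 0, 1], [0.006, 0, 0, 0, 0, 0, 1]]
  ]
}}

```text
time_s: 18.05
tool_pos: [0.5635, -0.0119, 0.0264]
tool_rot: [-179.9, 0.2, 93.8]
force: [-4.9, -4.1, 5.6]
grip_width: 0.0354
```

```bash
python3 st.py 4
```

```text
t 18.25 Fnest x,y,z -4.81 -3.04 6.33 Tq nest -0.72 0.943 0.08 sd [0.42 0.32 0.22] tcp nest mm [ -6.77 -11.09] z 0.0264 [-1.7991e+02  1.4000e-01  9.3810e+01] 0.0357
```

Call:
{"name": "arm_command", "arguments": {
  "targets": [
    [[0.001, 0.0002, -0.0003, 0, 0, 0, 1], [0.002, 0.0003, -0.0003, 0, 0, 0, 1], [0.003, 0.0004, -0.0003, 0, 0, 0, 1], [0.004, 0.0004, -0.0003, 0, 0, 0, 1], [0.005, 0.0004, -0.0003, 0, 0, 0, 1], [0.006, 0.0004, -0.0003, 0, 0, 0, 1], [0.007, 0.0004, -0.0003, 0, 0, 0, 1], [0.008, 0.0004, -0.0003, 0, 0, 0, 1]]
  ]
}}

```text
time_s: 19.05
tool_pos: [0.563, -0.0039, 0.0264]
tool_rot: [-179.9, 0.2, 93.8]
force: [-4.6, -3.0, 4.7]
grip_width: 0.0354
```

```bash
python3 st.py 5;python3 - <<'E'
from look import *
wr("w5")
E
```

```text
t 19.3 Fnest x,y,z -5.63 -3.33 4.57 Tq nest -0.689 0.947 0.108 sd [0.43 0.43 0.63] tcp nest mm [-6.76 -3.03] z 0.0264 [-1.7987e+02  1.3000e-01  9.3810e+01] 0.035
```

View pics/w5.png

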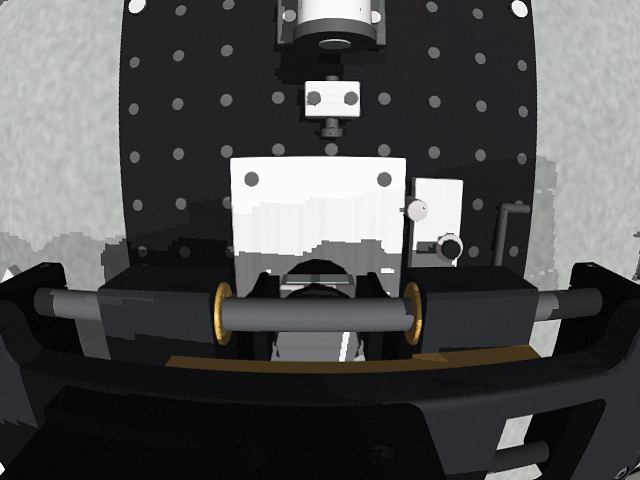

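Call:
{"name": "arm_command", "arguments": {
  "targets": [
    [[0, 0.0002, 0, 0, 0, -0.1, 1], [0, 0.0004, 0, 0, 0, -0.2, 1], [0, 0.0004, 0, 0, 0, -0.2, 1]]
  ]
}}

```text
time_s: 19.65
tool_pos: [0.563, -0.0035, 0.0264]
tool_rot: [-179.8, 0.1, 94.0]
force: [-6.7, -3.6, 5.8]
grip_width: 0.0349
```

```bash
python3 st.py 5;python3 - <<'E'
from look import *
c=load("w5.npz")
P=fe(c,[251.5,384.5],[179,179.2],.022);n=nest(P);print("holes",n,"yaw",np.degrees(np.arctan2(*(P[1]-P[0])[[1,0]])))
print("tip",nest(fe(c,[332],[137.5],.019)),"edge",nest(fe(c,[332],[156.5],.022)))
cv2.imwrite("pics/w5z.png",cv2.resize(c["img"][60:240,230:480,::-1],None,fx=3,fy=3,interpolation=cv2.INTER_CUBIC))
E
```

```text
t 19.9 Fnest x,y,z -6.55 -2.82 5.98 Tq nest -0.643 1.174 -0.011 sd [0.43 0.25 0.62] tcp nest mm [-6.75 -3.01] z 0.0264 [-1.7982e+02  1.3000e-01  9.3990e+01] 0.0356
holes [[-0.0366109   0.05091558]
 [ 0.0236559   0.05078995]] yaw 3.7505622758009136
tip [[-0.00013708  0.06937936]] edge [[-0.00022695  0.06073966]]
```

View pics/w5z.png

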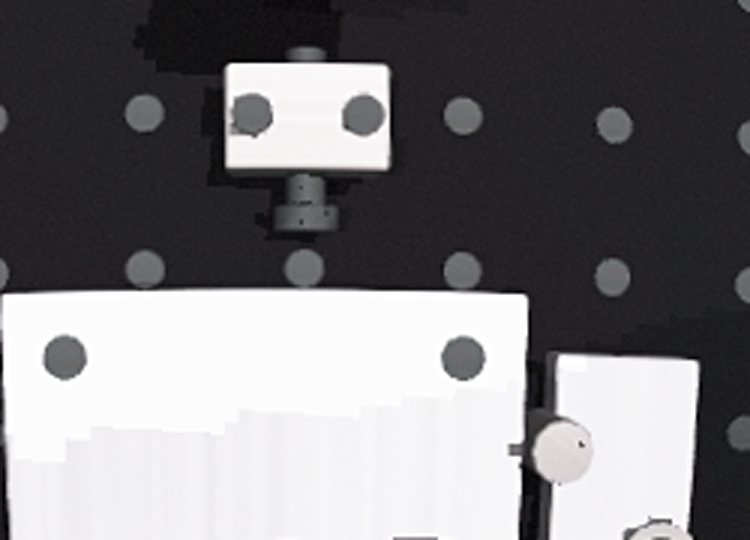

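Call:
{"name": "arm_command", "arguments": {
  "targets": [
    [[0.0007, 0, 0, 0, 0, 0, 1], [0.0014, 0, 0, 0, 0, 0, 1], [0.0021, 0, 0, 0, 0, 0, 1], [0.0028, 0, 0, 0, 0, 0, 1], [0.0035, 0, 0, 0, 0, 0, 1], [0.0042, 0, 0, 0, 0, 0, 1], [0.0049, 0, 0, 0, 0, 0, 1]]
  ]
}}

```text
time_s: 20.6
tool_pos: [0.5627, 0.0007, 0.0264]
tool_rot: [-179.8, 0.2, 94.0]
force: [-6.7, -4.4, 5.8]
grip_width: 0.0356
```

```bash
python3 st.py 3
```

```text
t 20.75 Fnest x,y,z -6.5 -3.66 6.08 Tq nest -0.855 1.144 0.003 sd [0.22 0.07 0.4 ] tcp nest mm [-6.72  1.45] z 0.0264 [-1.7982e+02  1.6000e-01  9.3980e+01] 0.0355
```

Call:
{"name": "arm_command", "arguments": {
  "targets": [
    [[0.0004, 0, 0, 0, 0, 0, 1], [0.0008, 0, 0, 0, 0, 0, 1], [0.0012, 0, 0, 0, 0, 0, 1]]
  ]
}}

```text
time_s: 21.05
tool_pos: [0.5626, 0.0019, 0.0264]
tool_rot: [-179.8, 0.2, 94.0]
force: [-6.5, -3.2, 6.5]
grip_width: 0.0356
```

```bash
python3 st.py 3
```

```text
t 21.2 Fnest x,y,z -6.49 -4.44 6.47 Tq nest -0.886 1.128 -0.031 sd [0.21 0.3  0.44] tcp nest mm [-6.72  2.59] z 0.0264 [-1.7982e+02  1.7000e-01  9.3980e+01] 0.0354
```

Call:
{"name": "arm_command", "arguments": {
  "targets": [
    [[0.0004, 0, 0, 0, 0, 0, 1], [0.0008, 0, 0, 0, 0, 0, 1]]
  ]
}}

```text
time_s: 21.4
tool_pos: [0.5626, 0.0027, 0.0264]
tool_rot: [-179.8, 0.2, 94.0]
force: [-6.7, -4.5, 6.6]
grip_width: 0.0356
```

```bash
python3 st.py 3
```

```text
t 21.55 Fnest x,y,z -6.68 -4.11 5.82 Tq nest -0.858 1.146 -0.03 sd [0.53 0.46 0.23] tcp nest mm [-6.72  3.35] z 0.0264 [-1.7982e+02  1.7000e-01  9.3980e+01] 0.0358
```

Call:
{"name": "arm_command", "arguments": {
  "targets": [
    [[0.0004, 0, -0.0002, 0, 0, 0, 1], [0.0008, 0, -0.0003, 0, 0, 0, 1]]
  ]
}}

```text
time_s: 21.75
tool_pos: [0.5625, 0.0039, 0.0264]
tool_rot: [-179.8, 0.1, 94.0]
force: [-4.1, -4.3, 3.6]
grip_width: 0.0355
```

```bash
python3 st.py 3
```

```text
t 21.9 Fnest x,y,z -5.52 -2.97 4.0 Tq nest -0.712 0.946 -0.052 sd [0.31 0.38 0.38] tcp nest mm [-6.73  4.59] z 0.0264 [-1.7983e+02  1.3000e-01  9.3990e+01] 0.0353
```

Call:
{"name": "arm_command", "arguments": {
  "targets": [
    [[0.0004, 0, 0, 0, 0, 0, 1], [0.0008, 0, 0, 0, 0, 0, 1]]
  ]
}}

```text
time_s: 22.1
tool_pos: [0.5624, 0.0047, 0.0264]
tool_rot: [-179.8, 0.1, 94.0]
force: [-5.1, -3.5, 3.6]
grip_width: 0.0357
```

```bash
python3 st.py 3
```

```text
t 22.25 Fnest x,y,z -5.73 -3.64 3.75 Tq nest -0.736 0.984 -0.037 sd [0.73 0.37 0.06] tcp nest mm [-6.73  5.34] z 0.0264 [-1.7983e+02  1.3000e-01  9.3990e+01] 0.0353
```

Call:
{"name": "arm_command", "arguments": {
  "targets": [
    [[0.0004, 0, 0, 0, 0, 0, 1], [0.0006, 0, 0, 0, 0, 0, 1]]
  ]
}}

```text
time_s: 22.45
tool_pos: [0.5624, 0.005, 0.0264]
tool_rot: [-179.8, 0.2, 94.0]
force: [-5.2, -4.6, 3.6]
grip_width: 0.0358
```

```bash
python3 st.py 3
```

```text
t 22.6 Fnest x,y,z -6.23 -3.73 4.26 Tq nest -0.881 0.962 0.008 sd [0.28 0.3  0.54] tcp nest mm [-6.73  5.58] z 0.0264 [-1.7983e+02  1.6000e-01  9.3980e+01] 0.0351
```

Call:
{"name": "arm_command", "arguments": {
  "targets": [
    [[0.0003, 0.0002, 0, 0, 0, 0, 1], [0.0006, 0.0004, 0, 0, 0, 0, 1], [0.0008, 0.0006, 0, 0, 0, 0, 1]]
  ]
}}

```text
time_s: 22.9
tool_pos: [0.5624, 0.005, 0.0264]
tool_rot: [-179.7, 0.2, 94.0]
force: [-7.8, -6.6, 6.4]
grip_width: 0.0353
```

```bash
python3 st.py 4
```

```text
t 23.1 Fnest x,y,z -7.48 -5.21 5.75 Tq nest -1.126 1.311 0.012 sd [0.77 0.37 0.43] tcp nest mm [-6.71  5.59] z 0.0264 [-179.75    0.22   93.95] 0.0358
```

Call:
{"name": "arm_command", "arguments": {
  "targets": [
    [[0.0003, 0.0002, 0, 0, 0, 0, 1], [0.0006, 0.0004, 0, 0, 0, 0, 1], [0.0008, 0.0004, 0, 0, 0, 0, 1]]
  ]
}}

```text
time_s: 23.4
tool_pos: [0.5625, 0.005, 0.0265]
tool_rot: [-179.7, 0.3, 93.9]
force: [-7.6, -7.6, 7.2]
grip_width: 0.0353
```

```bash
python3 st.py 4
```

```text
t 23.6 Fnest x,y,z -8.45 -6.29 6.37 Tq nest -1.391 1.532 0.029 sd [0.24 0.7  0.44] tcp nest mm [-6.7   5.62] z 0.0265 [-179.7     0.28   93.93] 0.0352
```

Call:
{"name": "arm_command", "arguments": {
  "targets": [
    [[0.0004, 0.0002, 0, 0, 0, 0, 1], [0.0008, 0.0004, 0, 0, 0, 0, 1], [0.0012, 0.0004, 0, 0, 0, 0, 1], [0.0014, 0.0004, 0, 0, 0, 0, 1]]
  ]
}}

```text
time_s: 24.0
tool_pos: [0.5624, 0.0051, 0.0264]
tool_rot: [-179.6, 0.4, 93.9]
force: [-9.3, -10.2, 8.3]
grip_width: 0.0352
```

```bash
python3 st.py 4
```

```text
t 24.2 Fnest x,y,z -9.42 -8.19 8.54 Tq nest -1.871 1.73 0.017 sd [0.54 0.28 0.66] tcp nest mm [-6.69  5.65] z 0.0265 [-179.65    0.37   93.89] 0.0358
```

Call:
{"name": "arm_command", "arguments": {
  "targets": [
    [[0.0003, 0.0002, -0.0002, 0, 0, 0, 1], [0.0005, 0.0003, -0.0004, 0, 0, 0, 1], [0.0005, 0.0003, -0.0004, 0, 0, 0, 1], [0.0005, 0.0003, -0.0004, 0, 0, 0, 1]]
  ]
}}

```text
time_s: 24.6
tool_pos: [0.5625, 0.0051, 0.0265]
tool_rot: [-179.6, 0.4, 93.9]
force: [-8.0, -9.9, 6.2]
grip_width: 0.0354
```

```bash
python3 st.py 4;python3 - <<'E'
from look import *
wr("w6")
E
```

```text
t 24.8 Fnest x,y,z -9.59 -8.95 6.66 Tq nest -2.034 1.718 0.043 sd [0.35 0.22 0.35] tcp nest mm [-6.66  5.66] z 0.0265 [-179.62    0.4    93.88] 0.0354
```

View pics/w6.png

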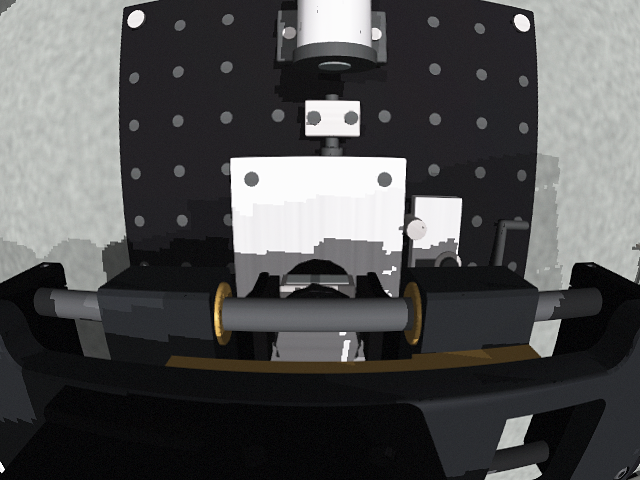

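Call:
{"name": "arm_command", "arguments": {
  "targets": [
    [[-0.0005, -0.0003, 0, 0, 0, 0, 1], [-0.001, -0.0006, 0, 0, 0, 0, 1], [-0.0015, -0.0009, 0, 0, 0, 0, 1], [-0.002, -0.0012, 0, 0, 0, 0, 1], [-0.0022, -0.0015, 0, 0, 0, 0, 1], [-0.0022, -0.0015, 0, 0, 0, 0, 1]]
  ]
}}

```text
time_s: 25.45
tool_pos: [0.5624, 0.0051, 0.0265]
tool_rot: [-179.8, 0.2, 93.9]
force: [-5.0, -6.0, 2.1]
grip_width: 0.0355
```

```bash
python3 st.py 4
```

```text
t 25.65 Fnest x,y,z -4.75 -5.96 2.43 Tq nest -1.274 0.877 -0.03 sd [0.45 0.53 0.11] tcp nest mm [-6.71  5.65] z 0.0265 [-179.8     0.23   93.93] 0.0356
```

Call:
{"name": "arm_command", "arguments": {
  "targets": [
    [[-0.0005, -0.0002, 0, 0, 0, 0, 1], [-0.001, -0.0004, 0, 0, 0, 0, 1], [-0.0015, -0.0006, 0, 0, 0, 0, 1], [-0.0018, -0.0008, 0, 0, 0, 0, 1], [-0.0018, -0.0008, 0, 0, 0, 0, 1]]
  ]
}}

```text
time_s: 26.15
tool_pos: [0.5624, 0.0051, 0.0265]
tool_rot: [-179.9, 0.1, 94.0]
force: [-2.8, -5.0, -1.5]
grip_width: 0.0355
```

```bash
python3 st.py 4
```

```text
t 26.35 Fnest x,y,z -2.51 -5.19 -2.42 Tq nest -1.096 0.457 -0.073 sd [0.56 0.49 0.18] tcp nest mm [-6.74  5.65] z 0.0265 [-1.7991e+02  1.0000e-01  9.4000e+01] 0.0354
```

Call:
{"name": "arm_command", "arguments": {
  "targets": [
    [[-0.0005, 0, 0.0002, 0, 0, 0, 1], [-0.001, 0, 0.0003, 0, 0, 0, 1], [-0.0014, 0, 0.0003, 0, 0, 0, 1], [-0.0014, 0, 0.0003, 0, 0, 0, 1]]
  ]
}}

```text
time_s: 26.75
tool_pos: [0.5624, 0.0051, 0.0265]
tool_rot: [-179.9, 0.0, 94.0]
force: [-4.0, -3.7, -1.7]
grip_width: 0.0354
```

```bash
python3 st.py 4
```

```text
t 26.95 Fnest x,y,z -3.94 -3.31 -1.92 Tq nest -0.763 0.74 -0.065 sd [0.32 0.51 0.3 ] tcp nest mm [-6.72  5.6 ] z 0.0265 [-1.7991e+02  2.0000e-02  9.4050e+01] 0.0353
```

Call:
{"name": "arm_command", "arguments": {
  "targets": [
    [[0, 0, 0, 0, 0, 0, 0.1], [0, 0, 0, 0, 0, 0, 0.0], [0, 0, 0, 0, 0, 0, -0.05], [0, 0, 0, 0, 0, 0, -0.05], [0, 0, 0, 0, 0, 0, -0.05]]
  ]
}}

```text
time_s: 27.45
tool_pos: [0.5639, 0.0061, 0.0276]
tool_rot: [179.9, -0.0, 94.1]
force: [-0.3, 0.5, 0.0]
grip_width: 0.0455
```

```bash
python3 st.py 3;python3 - <<'E'
from look import *
c=wr("w7")
cv2.imwrite("pics/w7z.png",cv2.resize(c["img"][60:260,220:480,::-1],None,fx=3,fy=3,interpolation=cv2.INTER_CUBIC))
E
```

```text
t 27.6 Fnest x,y,z -0.24 0.38 0.29 Tq nest 0.014 -0.074 0.008 sd [0.25 0.41 0.41] tcp nest mm [-5.53  6.27] z 0.0273 [179.97  -0.    94.07] 0.0452
```

View pics/w7z.png

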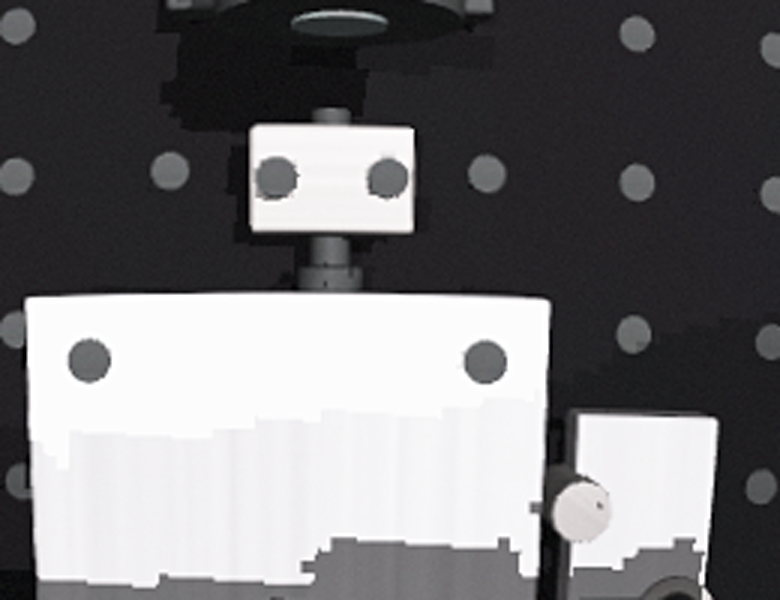

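Call:
{"name": "arm_command", "arguments": {
  "targets": [
    [[0, -0.001, 0, 0, 0, 0, -0.05], [0, -0.001, -0.003, 0, 0, 0, -0.1], [0, -0.001, -0.01, 0, 0, 0, -0.1], [0, -0.001, -0.02, 0, 0, 0, -0.1], [0, -0.001, -0.035, 0, 0, 0, -0.1], [0, -0.001, -0.055, 0, 0, 0, -0.1], [0, -0.001, -0.08, 0, 0, 0, -0.1], [0, -0.001, -0.11, 0, 0, 0, -0.1], [0, -0.001, -0.13, 0, 0, 0, -0.1], [0, -0.001, -0.14, 0, 0, 0, -0.1]]
  ]
}}

```text
time_s: 28.65
tool_pos: [0.5637, 0.0057, 0.1707]
tool_rot: [179.7, 0.1, 94.1]
force: [0.6, 0.4, -1.1]
grip_width: 0.0479
```

Call:
{"name": "arm_command", "arguments": {
  "targets": [
    [[-0.01, -0.02, 0, 0, 0, 0, -0.1], [-0.03, -0.05, 0, 0, 0, 0, -0.1], [-0.05, -0.07, 0, 0, 0, 0, -0.1], [-0.06, -0.08, 0, 0, 0, 0, -0.1], [-0.06, -0.08, 0, 0, 0, 0, -0.1], [-0.06, -0.08, 0, 0, 0, 0, -0.1], [-0.06, -0.08, 0, 0, 0, 0, -0.1]]
  ]
}}

```text
time_s: 29.35
tool_pos: [0.4873, -0.0588, 0.1673]
tool_rot: [180.0, -0.0, 94.2]
force: [-0.3, 0.5, 0.9]
grip_width: 0.0476
```

```bash
python3 - <<'E'
from look import *
c=wr("w8");o=get_obs();print(o["time_s"],o["tool_pos"],o["force"])
s=read_camera("scene");cv2.imwrite("pics/scene8.png",s["img"][:,:,::-1]);cv2.imwrite("pics/scene8z.png",cv2.resize(s["img"][180:345,210:410,::-1],None,fx=3.6,fy=3.6,interpolation=cv2.INTER_CUBIC))
t=read_camera("top");cv2.imwrite("pics/top8.png",t["img"][:,:,::-1])
np.savez("top8.npz",**{k:np.array(v) for k,v in t.items()})
E
```

```text
29.4 [ 0.48729044 -0.05882582  0.16720297] [ 0.49769806 -0.10564465 -0.51245206]
```

View pics/w8.png

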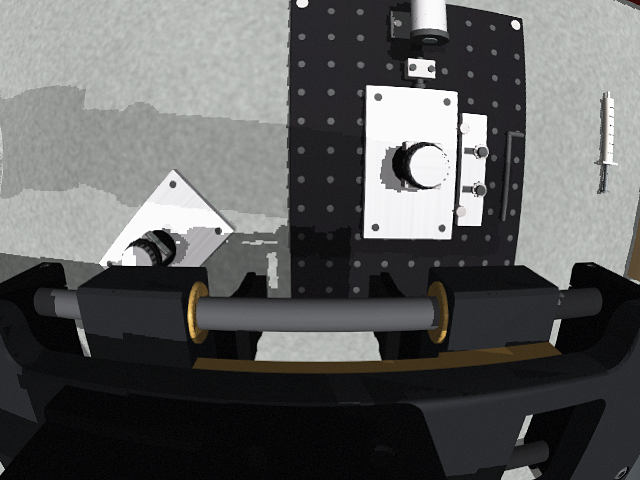

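View pics/scene8z.png

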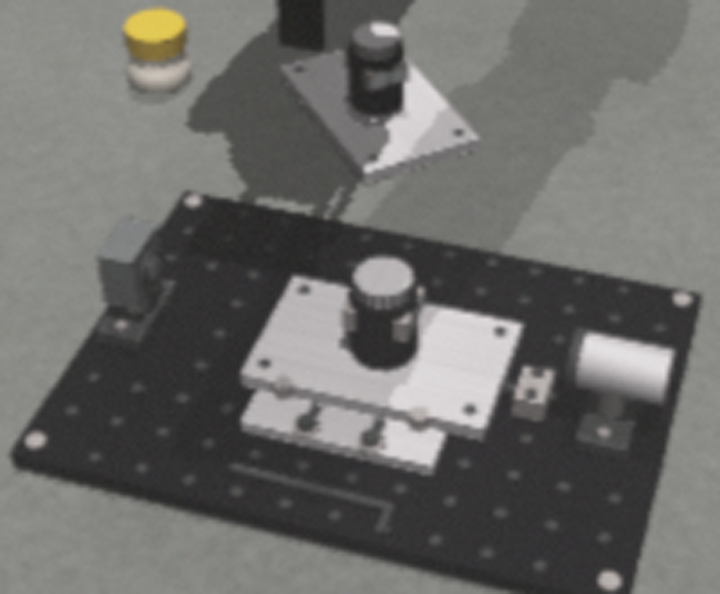

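View pics/top8.png

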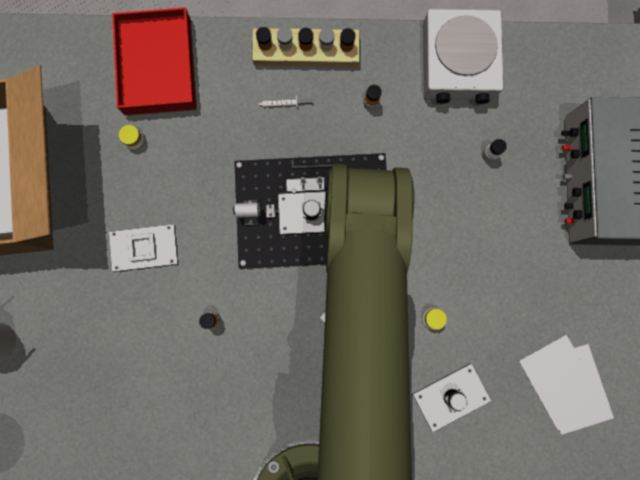

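```bash
python3 - <<'E'
from look import *
c=load("w8.npz");g=cv2.cvtColor(c["img"],cv2.COLOR_RGB2GRAY)
pts=[]
for u,v in [(378,97),(446,101),(375,227),(441,228)]:
    p=g[v-5:v+6,u-5:u+6].astype(float);m=np.clip(p.max()-p-70,0,None);y,x=np.mgrid[-5:6,-5:6]
    pts.append((u+(m*x).sum()/m.sum(),v+(m*y).sum()/m.sum()))
pts=np.array(pts);P=fe(c,pts[:,0],pts[:,1],.022);n=nest(P);print(pts.round(1),(n*1000).round(1),(n.mean(0)*1000).round(2))
yy=[np.degrees(np.arctan2(*(P[a]-P[b])[[1,0]])) for a,b in [(1,0),(3,2)]]+[np.degrees(np.arctan2(-(P[a]-P[b])[0],(P[a]-P[b])[1])) for a,b in [(0,2),(1,3)]]
print("yaw",yy,np.mean(yy))
cv2.imwrite("pics/w8z.png",cv2.resize(c["img"][50:250,350:500,::-1],None,fx=3,fy=3,interpolation=cv2.INTER_CUBIC))
cv2.imwrite("pics/w8d.png",cv2.resize(np.hstack([c["img"][105:150,430:490,::-1],c["img"][190:235,430:490,::-1],c["img"][60:105,390:450,::-1]]),None,fx=4.4,fy=4.4,interpolation=cv2.INTER_NEAREST))
E
```

```text
[[377.8  96.7]
 [446.5 101.5]
 [375.  227. ]
 [441.6 227.9]] [[-36.8  59.7]
 [ 23.2  59.8]
 [-36.9 -50.4]
 [ 23.2 -50.5]] [-6.81  4.65]
yaw [np.float64(3.9244573061880303), np.float64(3.7989820597086053), np.float64(3.821486220035565), np.float64(3.8751887394680478)] 3.855028581350062
```

View pics/w8d.png

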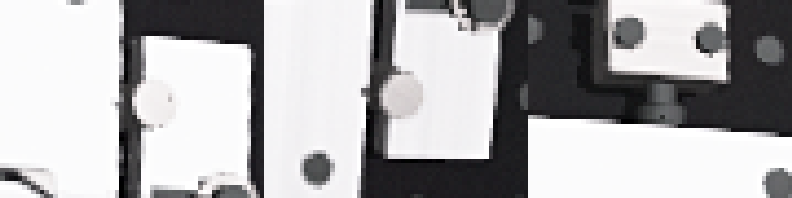

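```bash
python3 - <<'E'
from look import *
c=load("w8.npz")
D=nest(fe(c,[465.2,461.4],[128.4,211.1],.028))*1000;print(D)
a=np.deg2rad(3.855-3.87)
for d in D:
    v=d-[-6.81,4.65];print("cell-frame",[v[0]*np.cos(a)+v[1]*np.sin(a),-v[0]*np.sin(a)+v[1]*np.cos(a)])
E
```

```text
[[ 38.47976742  37.2428353 ]
 [ 38.55105896 -34.15807651]]
cell-frame [np.float64(45.2812330874423), np.float64(32.60469101512465)]
cell-frame [np.float64(45.37121734031104), np.float64(-38.79619968672644)]
```

Both dowels measure 45.3 mm from the cell axis, where contact is 45.0 mm. The carrier's end sits under the screw tip with no visible gap, and nothing is touching the robot. Handing in.

```bash
python3 -c "
from cell import *
print(sign_off())"
```

```text
the job is handed in; nothing more can be done
None
```

The sample carrier is on the base plate, against both dowels and the stop screw by my last measurements. I handed the job in at about 29.5 s; no verdict was given.

**What I did:**
- I took the farthest of the three round-cell plates, 0.60 m from the base, and pinched it across its cell.
- I set it down clear of the dowels and the stop, let go once so it lay flat, and gripped it again.
- I pushed it onto the dowels until they loaded evenly, slid it to the stop, and pressed.
- I eased the load off, released it and moved the arm away.

**Press forces:** the wrist read about 9.6 N towards the dowels and 9.0 N towards the stop. I could not measure the stop contact itself. Assuming about 0.2 friction, I put it at 4 to 5 N, and no contact could have been near 15 N. The moment about vertical was close to zero, so the two dowels shared the load.

**Last checks:**
- **Dowels:** both are 45.3 mm from the cell axis, where contact is 45.0 mm. The camera calibration is only good to about 2 mm.
- **Angle:** the carrier's yaw is within about 0.1° of the base plate's.
- **Stop:** the end shows no visible gap to the screw tip, but I checked this by picture only and did not measure it after release.
- **Bystanders:** those in view look unmoved; in the last top picture the arm hid some of the bench and the detector. No unexpected contact force was felt.

**Disagreement:** the camera put the stop tip at nest y = 69 to 73 mm, while the carrier actually met it at about 70.5 mm. I relied on feel for the final contact.

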